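Isolate the dust extractor for lock-out

TASK

Isolate the bench machine so that it can be locked out: first swing the isolator's lever round to off, with its tongue squarely over the hasp slide (it can run past off, so do not leave it against the far stop), and only then push the hasp slide fully home under the tongue, so that the two padlock holes line up. Do not fit the padlock, let go of everything at the end, and leave the other things on the bench where they are.

Things in the scene. Friction and masses are not known exactly. Their poses are not given: they have to be found in the camera images.
- isolator: grey isolator box bolted to the bench, 180 mm (its x, centred) by 285 mm (its y, -190 to +95 mm), top face 65 mm above the bench, black lever on top, steel hasp slide between two low rails (to 74 mm above the bench) at its -y end. Origin on the bench under the lever's pivot, z up. On: lever along its +x; off: along its -y, straight over the slide; a white index line marks each
- handle (a joint): lever angle: 0 = on (lever along the isolator's +x), grows clockwise seen from above, pi/2 = off (along its -y). It runs on past off to a stop at 1.92 rad, so the stop is not off. Stiff (0.22 N m of friction): it stays where it is left
- handle_grip (a point): point on the lever 43 mm from the pivot, 108 mm above the bench: mid-length of the black bar, 16 mm wide, spanning 88 to 120 mm above the bench, reaching 66 mm from the pivot; pinch it across from above or push it sideways. Axes turn with the lever, x outwards along it
- handle_hole (a point): centre of the 14 mm padlock hole in the steel tongue at the lever's end, 82 mm from the pivot, on the tongue's top face, 85 mm above the bench (tongue 30 mm wide, 5 mm thick, ends 101 mm from the pivot)
- hasp (a joint): travel of the hasp slide in m: 0 = drawn fully out (away from the pivot, the isolator's -y), 0.035 = pushed fully home towards the pivot (+y) against its stop, where its hole is 82 mm from the pivot, in line with the off position. About 2 N of friction; stays where it is left
- hasp_hole (a point): centre of the 14 mm padlock hole in the flat steel hasp slide, on its top face 75 mm above the bench; the slide is 30 mm wide and 5 mm thick and passes 5 mm under the lever's tongue
- hasp_tab (a point): middle of the top edge of the outer face (the face away from the pivot) of the slide's upright tab, 105 mm above the bench: push here towards the pivot. The tab is 30 mm wide, 8 mm thick, and stands from 70 to 105 mm above the bench; with the slide home this face is 136 mm from the pivot
- padlock: brass padlock lying flat on the bench beside the isolator, body 40 x 32 x 20 mm, for later use by the technician; not to be moved. Origin under the body's centre
- caliper: flat steel caliper, 200 mm long, lying on the bench on the robot's side of the isolator; bystander. Origin under the beam's middle, x along the beam
- skull_cast: plaster-coloured skull cast on a cork ring, about 180 x 135 mm, 150 mm tall; bystander. Origin under its centre
- stone_slab: grey cast-stone slab 150 x 190 x 22 mm; bystander. Origin under its centre
- card_tray: open cardboard tray 140 x 100 x 45 mm; bystander. Origin under its centre
- jar: closed amber jar, 64 mm across, 85 mm tall; bystander. Origin under its centre
- brush: brush with a handle, 170 mm long, lying on the bench; bystander
- resin_cast: small clear resin cast, 64 mm across, 24 mm tall; bystander. Origin under its centre

How it is judged:
By the outcome, as a careful person would: the job done as asked, in the order asked, and still so for the second after the job is handed in, with the robot touching nothing.
It also fails if it takes over 51 s, if anything falls off the work surface, if the arm or the gripper's body presses on something with over 40 N, if the wrist force passes 120 N, or if a joint passes its speed limit or range.

ROBOT

A 7-joint arm with a two-finger parallel gripper is mounted at the origin on the work surface. World frame = base frame: x ahead of the robot, y to its left, z up, the work surface at z = 0. Lengths are in m, angles in rad, forces in N, time in s.
With the tool pointing down it reaches from about 0.425 to 0.925 m from the base axis. Payload 6.8 kg.
Tool frame: the origin (TCP) lies on the front face of the gripper's body, between the roots of the fingers; the fingertips stand 73 mm ahead of it and the grasp point (between the pads) lies 54 mm ahead of it (bot.finger_overhang is the z of the fingertips in the tool frame, in m); z points along the fingers, y is the line along which they close (so a half turn about z gives the same grasp; the last joint's range is limited). The gripper opens to 85 mm and grips with 20 to 120 N. Pads are 22 mm wide; open, the fingers measure 114 mm over their backs; the gripper's body (76 mm by 85 mm) begins 54 mm behind the grasp point. The pads swing forward as they close: fully open they stand 13 mm farther back than shut.
Start: joints at [1.237, 0.477, 0.022, 1.555, -0.011, 1.109, -0.083], TCP at [0.151, -0.658, 0.304] pointing down, gripper open.
Joint ranges: [-2.96, 2.96], [-0.34, 2.1], [-1.41, 1.46], [0.24, 2.44], [-1.37, 4.51], [0.17, 1.92], [-2.96, 2.96]. Speed limits (rad/s): [2.39, 2.39, 3.14, 3.14, 3.14, 3.14, 3.14].

INTERFACE

Orientations are given as a unit quaternion [w, x, y, z].
In Python, from station import bot gives the robot as it stands.
- The arm moves only by the tool servo_tool, never from a script. Its argument "motion" is one flat list of numbers, 7 for each row, row after row: the shift along the tool's x, y, z as a fraction of full scale, then the turn, a rotation vector about the tool's x, y, z as a fraction of full scale, then the closure, from 0 (fully open) to 1 (shut). In form: [tx, ty, tz, ax, ay, az, gripper, tx, ty, tz, ax, ay, az, gripper, ...]. A call has 1 to 5 rows; each row shifts and turns the commanded pose from where the row before left it, along the tool's axes as they then stand; what a row does not reach is not made up. Full scale, the value 1, is 0.02 m for a shift and 0.15 rad for a turn. A row lasts 1/8 s, in which the tool goes at most 62.5 mm and 10.7 degrees, less where a joint would pass 70% of its speed; a pose out of reach is approached as far as the arm can. A call with a number of a shift or a turn outside -1 to 1 is refused whole. A call with a gripper value outside its range is refused whole. The fingers move at their own pace and stop on an object; "grip_force" is the grip in N (left out, the last holds). Time passes only in rows, so rows that do not move let the fingers close. It gives the time, the measured TCP pose, the force, the opening and the grip force at its end, in the units of the state.
- bot.get_obs(): the state, without advancing time (a new reading comes with each control period).
- bot.read_camera(name): name is "side" or "top"; returns the picture (480x640x3 uint8, red, green, blue); there is no depth.
- bot.get_calibration(name): a dict with "mtx" (3x3 intrinsics, pixels), "k1" (the pictures are not rectified: a ray, as slopes to the right and down, at radius r is drawn at 1 + k1 r^2 times it, then the intrinsics apply), "rvec" (rotation vector, rad) and "tvec" (3), from world to camera coordinates, as OpenCV has them. Camera axes: x right, y down, z forward; pixel columns grow to the right and rows downward; lengths in m; the calibration is good to about 2 mm. A picture is of the moment at which its call begins. get_calibration takes no time and is no camera call.
- bot.hand_in(): hands the job in; it is judged then, once.
Trained networks look in the newest picture that a camera, given by its name, has taken for a name from the list of things; names that differ only in an ending like _2 or _b are one class to them, and where a whole thing is asked for, a point or a joint stands for the part that bears it (a point fixed in the world has none). Each returns a list of dicts, best first, with "p" (0 to 1); they miss things now and then, are a little off and sometimes report something else, mostly with a low value. They report only what shows in the picture. A call takes as long as a camera call.
- bot.boxes_of(camera, name): "uv" ([column, row] in pixels, amid what is visible of it).
The state is a dict: "t": time; "q": joint angles; "joint_vel": joint speeds; "joint_torque": joint torques, N m; "eef_pos": TCP position; "tool_rot": TCP orientation; "contact_force": force on the tool from outside, world axes, zero at the start; "torque": the same for the moment, N m; "gripper_width": opening from 0.0 (shut) to 1.0 (fully open); "grasp_force": force on a finger pad.
Only numpy, scipy, OpenCV 4.12 (cv2) and the standard library are available. Lean on these libraries where they do the work, as an engineer would, in place of code of your own. Each camera call takes 0.05 s, during which the arm holds its last target. There are 200 camera calls.

## Working session

There is one attempt and no reset: what is moved stays moved. The work goes in short steps, Python scripts to look and compute and a tool call to move; the robot and the scene stay as the last step left them, time stands still between calls to the robot, and variables do not carry over. Pictures are saved under pics/ and viewed, at most 10 in all, crops included, and the job is handed in when it is done.

Besides the shell and the picture viewer there is one more tool, called after "Emit:" as name(argument=value, ...) on one line, values as JSON. servo_tool: Moves the arm, as the interface text tells. Shift numbers are shares of 0.02 m and turn numbers shares of 0.15 rad, none past 1 either way. Its arguments: {"type":"object","properties":{"motion":{"type":"array","items":{"type":"number","minimum":-1,"maximum":1}},"grip_force":{"type":"number"}},"required":["motion"]}

```bash
mkdir -p pics
cat > h.py <<'E'
import numpy as np, cv2
from station import bot
def cam(n):
    c=bot.get_calibration(n);K=np.array(c["mtx"]);R=cv2.Rodrigues(np.array(c["rvec"],float))[0];t=np.array(c["tvec"],float).ravel()
    return K,c["k1"],R,t
def proj(n,P):
    K,k,R,t=cam(n);P=np.atleast_2d(P)
    return cv2.projectPoints(P.astype(float),cv2.Rodrigues(R)[0],t,K,np.array([k,0,0,0.]))[0].reshape(-1,2)
def back(n,uv,z):
    K,k,R,t=cam(n)
    u=cv2.undistortPoints(np.array(uv,float).reshape(-1,1,2),K,np.array([k,0,0,0.])).reshape(-1,2)
    o=-R.T@t; d=np.c_[u,np.ones(len(u))]@R
    return o+d*((z-o[2])/d[:,2])[:,None]
E
python3 - <<'E'
from h import *
for n in("top","side"):
    im=bot.read_camera(n);cv2.imwrite(f"pics/{n}0.png",im[:,:,::-1])
    K,k,R,t=cam(n);print(n,-R.T@t,K[0,0],k)
    for q,z in(("isolator",.05),("handle_grip",.108),("handle_hole",.085),("hasp_hole",.075),("hasp_tab",.105),("padlock",.01),("skull_cast",.07)):
        r=bot.boxes_of(n,q)[:1]
        for d in r: print(q,np.round(d["uv"]),round(d["p"],2),back(n,d["uv"],z).round(3))
o=bot.get_obs();print(o["t"],o["eef_pos"],o["tool_rot"],o["gripper_width"])
E
```

```text
top [0.41433172 0.00595521 1.37361272] 483.4579901863885 -0.012423766532593907
isolator [291. 250.] 0.89 [[0.538 0.075 0.05 ]]
handle_grip [279. 237.] 0.55 [[0.566 0.103 0.108]]
handle_hole [279. 240.] 0.73 [[0.559 0.105 0.085]]
hasp_hole [323. 258.] 0.65 [[ 0.513 -0.014  0.075]]
hasp_tab [324. 252.] 0.7 [[ 0.525 -0.016  0.105]]
padlock [321. 207.] 0.58 [[ 0.664 -0.009  0.01 ]]
skull_cast [134. 253.] 0.83 [[0.524 0.499 0.07 ]]
side [0.47280289 0.97010277 1.20376528] 532.7489778304879 0.04232604207640374
isolator [320. 276.] 0.83 [[0.529 0.1   0.05 ]]
handle_grip [307. 265.] 0.57 [[0.561 0.112 0.108]]
handle_hole [307. 271.] 0.89 [[0.562 0.114 0.085]]
hasp_hole [327. 236.] 0.75 [[ 0.518 -0.023  0.075]]
hasp_tab [324. 233.] 0.68 [[ 0.526 -0.006  0.105]]
padlock [277. 252.] 0.51 [[ 0.659 -0.003  0.01 ]]
skull_cast [312. 415.] 0.65 [[0.514 0.496 0.07 ]]
0.8 [ 0.15115376 -0.65784914  0.30390785] [-1.49128916e-05  9.93632696e-01  1.12667944e-01  6.53906145e-06] 1.0011385688244934
```

View pics/top0.png

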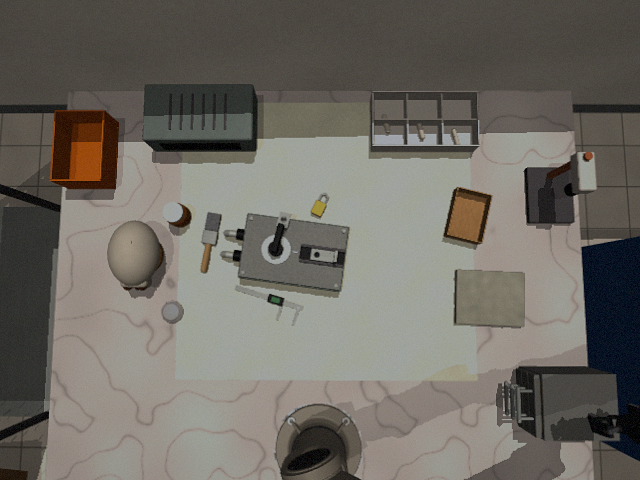

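View pics/side0.png

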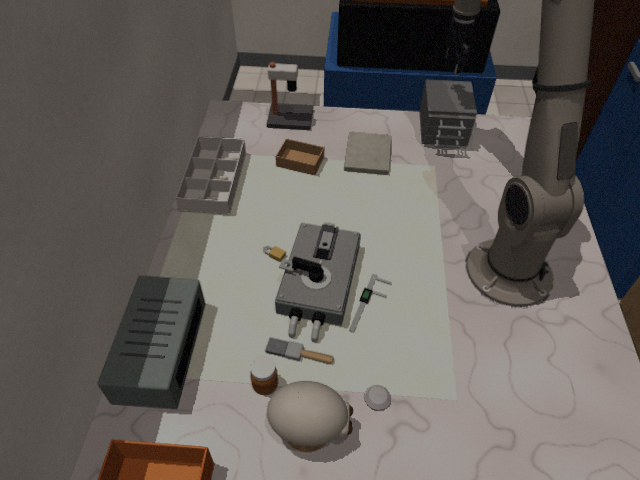

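Run:
```python
from h import *
a=cv2.imread("pics/top0.png")[200:300,225:358];b=cv2.imread("pics/side0.png")[215:335,265:375]
cv2.imwrite("pics/ct.png",cv2.resize(a,None,fx=6,fy=6,interpolation=cv2.INTER_CUBIC))
cv2.imwrite("pics/cs.png",cv2.resize(b,None,fx=5,fy=5,interpolation=cv2.INTER_CUBIC))
```

```text
(no output)
```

View pics/ct.png

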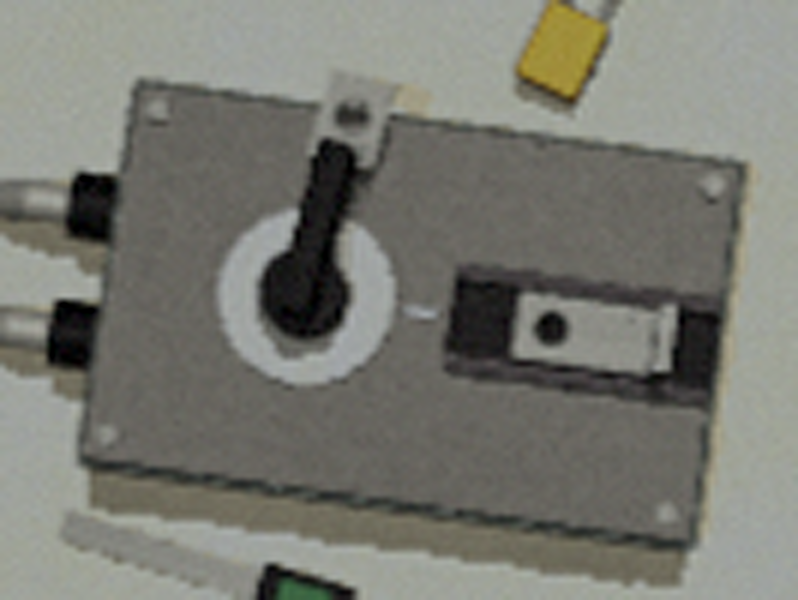

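View pics/cs.png

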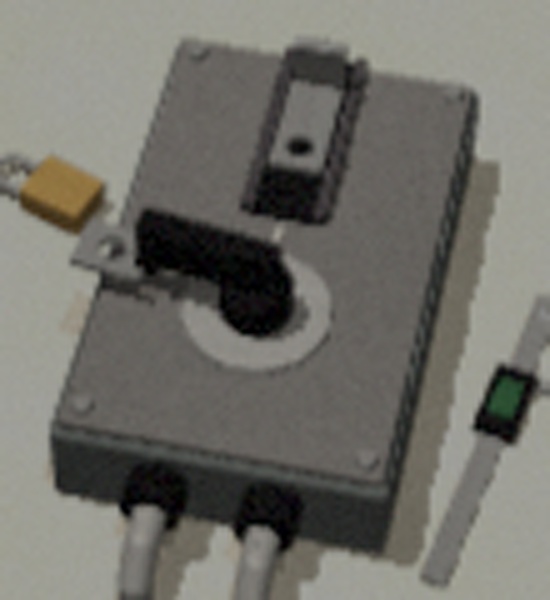

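```bash
cat > fit.py <<'E'
from h import *
from scipy.optimize import least_squares
f=lambda c,s,o:(np.array(c)+.5)/s-.5+np.array(o)
top=f([(138,84),(746,160),(692,545),(82,462)],6,(225,200))
side=f([(55,432),(183,42),(472,92),(388,490)],5,(265,215))
C=np.array([(.09,.095,.065),(.09,-.19,.065),(-.09,-.19,.065),(-.09,.095,.065)])
def T(p,L):
    c,s=np.cos(p[2]),np.sin(p[2]);return np.asarray(L)@np.array([[c,-s,0],[s,c,0],[0,0,1]]).T+[p[0],p[1],0]
if __name__=="__main__":
    for sel in ("t","s","ts"):
        r=least_squares(lambda p:np.r_[(proj("top",T(p,C))-top).ravel()*("t" in sel),(proj("side",T(p,C))-side).ravel()*("s" in sel)],[.54,.1,0])
        print(sel,r.x.round(4),np.abs(r.fun).max().round(2),np.sqrt((r.fun**2).mean()).round(2))
    p=r.x
    R=lambda P:((P-[p[0],p[1],0])@np.array([[np.cos(p[2]),-np.sin(p[2]),0],[np.sin(p[2]),np.cos(p[2]),0],[0,0,1]])).round(4)
    for n,h,s in(("top",f([(350,115)],6,(225,200)),f([(551,328)],6,(225,200))),("side",f([(112,250)],5,(265,215)),f([(299,147)],5,(265,215)))):
        print(n,"hh",R(back(n,h,.085)),"sh",R(back(n,s,.075)))
    for L in([.043,0,.108],[0,-.043,.108],[0,-.136,.105],[0,-.171,.105]):print(L,T(p,[L]).round(4))
E
python3 fit.py
```

```text
t [ 0.5373  0.1134 -0.1297] 1.5 0.77
s [ 0.5362  0.1208 -0.1279] 1.85 0.91
ts [ 0.5368  0.1162 -0.1286] 2.44 1.47
top hh [[ 0.083 -0.011  0.085]] sh [[ 0.0005 -0.113   0.075 ]]
side hh [[ 0.0817 -0.0085  0.085 ]] sh [[ 0.0002 -0.1094  0.075 ]]
[0.043, 0, 0.108] [[0.5794 0.1107 0.108 ]]
[0, -0.043, 0.108] [[0.5313 0.0736 0.108 ]]
[0, -0.136, 0.105] [[ 0.5193 -0.0186  0.105 ]]
[0, -0.171, 0.105] [[ 0.5148 -0.0533  0.105 ]]
```

Run:
```python
from fit import *
print("ring",back("top",f([(306,297)],6,(225,200)),.066).round(4),back("side",f([(257,313)],5,(265,215)),.066).round(4))
for n,c in(("top",top),("side",side)):
    P=back(n,c,.065)[:,:2]; print(P.round(4).tolist(),[np.linalg.norm(P[i]-P[(i+1)%4]).round(4) for i in range(4)],P.mean(0))
print(back("top",f([(420,312),(551,328)],6,(225,200)),.07).round(4))
```

```text
ring [[0.5373 0.1151 0.066 ]] [[0.5371 0.118  0.066 ]]
[[0.635, 0.1933], [0.6006, -0.0845], [0.4261, -0.0594], [0.4624, 0.2154]] [np.float64(0.2799), np.float64(0.1763), np.float64(0.2772), np.float64(0.174)] [0.5310109  0.06622221]
[[0.6341, 0.2025], [0.5965, -0.0748], [0.4278, -0.051], [0.4617, 0.2226]] [np.float64(0.2798), np.float64(0.1704), np.float64(0.2757), np.float64(0.1736)] [0.53005771 0.07481357]
[[0.5303 0.0633 0.07  ]
 [0.5232 0.0041 0.07  ]]
```

Emit:
servo_tool(motion=[0.84, -0.926, 0, 0, 0, 0, 0, 0.84, -0.926, 0, 0, 0, 0, 0, 0.84, -0.926, 0, 0, 0, 0, 0, 0.84, -0.926, 0, 0, 0, 0, 0, 0.84, -0.926, 0, 0, 0, 0, 0])

```text
t: 1.42
eef_pos: [0.2126, -0.5481, 0.304]
tool_rot: [0.0, 0.994, 0.113, 0.0]
contact_force: [-0.1, 0.5, 0.8]
gripper_width: 0.996
grasp_force: 0.0
```

Emit:
servo_tool(motion=[0.84, -0.926, 0, 0, 0, 0, 0, 0.84, -0.926, 0, 0, 0, 0, 0, 0.84, -0.926, 0, 0, 0, 0, 0, 0.84, -0.926, 0, 0, 0, 0, 0, 0.84, -0.926, 0, 0, 0, 0, 0])

```text
t: 2.05
eef_pos: [0.2738, -0.4391, 0.3041]
tool_rot: [0.0, 0.994, 0.113, 0.0]
contact_force: [0.4, -0.5, -0.7]
gripper_width: 1.0
grasp_force: 0.0
```

Emit:
servo_tool(motion=[0.84, -0.926, 0, 0, 0, 0, 0, 0.84, -0.926, 0, 0, 0, 0, 0, 0.84, -0.926, 0, 0, 0, 0, 0, 0.84, -0.926, 0, 0, 0, 0, 0, 0.84, -0.926, 0, 0, 0, 0, 0])

```text
t: 2.68
eef_pos: [0.3349, -0.33, 0.3041]
tool_rot: [0.0, 0.994, 0.113, 0.0]
contact_force: [-0.7, -0.3, 0.2]
gripper_width: 0.999
grasp_force: 0.0
```

Emit:
servo_tool(motion=[0.84, -0.926, 0, 0, 0, 0, 0, 0.84, -0.926, 0, 0, 0, 0, 0, 0.84, -0.926, 0, 0, 0, 0, 0, 0.84, -0.926, 0, 0, 0, 0, 0, 0.84, -0.926, 0, 0, 0, 0, 0])

```text
t: 3.3
eef_pos: [0.3961, -0.221, 0.3042]
tool_rot: [0.0, 0.994, 0.113, 0.0]
contact_force: [-0.8, -0.3, -0.7]
gripper_width: 1.001
grasp_force: 0.0
```

Emit:
servo_tool(motion=[0.84, -0.926, 0, 0, 0, 0, 0, 0.84, -0.926, 0, 0, 0, 0, 0, 0.84, -0.926, 0, 0, 0, 0, 0, 0.84, -0.926, 0, 0, 0, 0, 0, 0.84, -0.926, 0, 0, 0, 0, 0])

```text
t: 3.92
eef_pos: [0.4572, -0.1119, 0.3041]
tool_rot: [0.0, 0.994, 0.113, 0.0]
contact_force: [-0.6, -1.2, -0.2]
gripper_width: 1.002
grasp_force: 0.0
```

Emit:
servo_tool(motion=[0.84, -0.926, 0, 0, 0, 0, 0, 0.84, -0.926, 0, 0, 0, 0, 0, 0.84, -0.926, 0, 0, 0, 0, 0, 0.84, -0.926, 0, 0, 0, 0, 0, 0.84, -0.926, 0, 0, 0, 0, 0])

```text
t: 4.55
eef_pos: [0.5184, -0.0029, 0.3041]
tool_rot: [0.0, 0.994, 0.113, 0.0]
contact_force: [-0.1, 0.1, 1.2]
gripper_width: 1.002
grasp_force: 0.0
```

Emit:
servo_tool(motion=[0.84, -0.926, 0, 0, 0, 0, 0, 0.84, -0.926, 0, 0, 0, 0, 0, 0.84, -0.926, 0, 0, 0, 0, 0, 0.84, -0.926, 0, 0, 0, 0, 0, 0.84, -0.926, 0, 0, 0, 0, 0])

```text
t: 5.18
eef_pos: [0.5795, 0.1061, 0.304]
tool_rot: [0.0, 0.994, 0.113, 0.0]
contact_force: [0.6, 0.3, -0.4]
gripper_width: 1.002
grasp_force: 0.0
```

Emit:
servo_tool(motion=[0, 0, 0, 0, 0, -0.987, 0, 0, 0, 0, 0, 0, -0.987, 0, 0, 0, 0, 0, 0, -0.987, 0, 0, 0, 0, 0, 0, -0.987, 0, 0, 0, 0, 0, 0, -0.987, 0])

```text
t: 5.8
eef_pos: [0.5791, 0.1054, 0.304]
tool_rot: [0.0, 0.885, 0.467, 0.0]
contact_force: [0.0, -0.2, 0.1]
gripper_width: 1.001
grasp_force: 0.0
```

Emit:
servo_tool(motion=[0, 0, 0, 0, 0, -0.987, 0, 0, 0, 0, 0, 0, -0.987, 0, 0, 0, 0, 0, 0, -0.987, 0, 0, 0, 0, 0, 0, -0.987, 0, 0, 0, 0, 0, 0, -0.987, 0])

```text
t: 6.42
eef_pos: [0.5792, 0.1053, 0.304]
tool_rot: [0.0, 0.656, 0.755, 0.0]
contact_force: [-0.7, -0.0, 0.2]
gripper_width: 1.001
grasp_force: 0.0
```

Emit:
servo_tool(motion=[0, 0, 0, 0, 0, -0.987, 0, 0, 0, 0, 0, 0, -0.987, 0, 0, 0, 0, 0, 0, -0.987, 0, 0, 0, 0, 0, 0, -0.987, 0, 0, 0, 0, 0, 0, -0.987, 0])

```text
t: 7.05
eef_pos: [0.5792, 0.1053, 0.304]
tool_rot: [0.0, 0.338, 0.941, -0.0]
contact_force: [-0.0, -0.2, 0.2]
gripper_width: 1.0
grasp_force: 0.0
```

Emit:
servo_tool(motion=[0, 0, 0.5, 0, 0, -0.987, 0, 0, 0, 1, 0, 0, -0.987, 0, 0, 0, 1, 0, 0, -0.987, 0, 0, 0, 1, 0, 0, 0, 0, 0, 0, 0, 0, 0, 0, 0])

```text
t: 7.68
eef_pos: [0.5784, 0.1049, 0.2323]
tool_rot: [-0.001, 0.127, 0.992, -0.001]
contact_force: [0.1, -1.0, 0.7]
gripper_width: 0.998
grasp_force: 0.0
```

Emit:
servo_tool(motion=[0, 0, 1, 0, 0, 0, 0, 0, 0, 1, 0, 0, 0, 0, 0, 0, 1, 0, 0, 0, 0, 0, 0, 0.4, 0, 0, 0, 0, 0, 0, 0, 0, 0, 0, 0])

```text
t: 8.3
eef_pos: [0.5788, 0.1055, 0.1652]
tool_rot: [-0.001, 0.125, 0.992, -0.0]
contact_force: [0.6, -0.1, -0.6]
gripper_width: 0.999
grasp_force: 0.0
```

Emit:
servo_tool(motion=[0, 0, 0, 0, 0, 0, 1, 0, 0, 0, 0, 0, 0, 1, 0, 0, 0, 0, 0, 0, 1, 0, 0, 0, 0, 0, 0, 1, 0, 0, 0, 0, 0, 0, 1], grip_force=25)

```text
t: 8.93
eef_pos: [0.5792, 0.1054, 0.1662]
tool_rot: [0.0, 0.125, 0.992, -0.0]
contact_force: [-1.0, -0.9, 3.5]
gripper_width: 0.179
grasp_force: 28.7
```

Emit:
servo_tool(motion=[0, 0, 0, 0, 0, 0, 1, 0, 0, 0, 0, 0, 0, 1, 0, 0, 0, 0, 0, 0, 1, 0, 0, 0, 0, 0, 0, 1])

```text
t: 9.43
eef_pos: [0.5792, 0.1054, 0.1662]
tool_rot: [0.0, 0.125, 0.992, -0.0]
contact_force: [-1.6, -1.4, 5.3]
gripper_width: 0.18
grasp_force: 29.0
```

Run:
```python
from h import *
o=bot.get_obs();print({k:np.round(o[k],4).tolist() for k in("t","q","eef_pos","tool_rot","contact_force","torque","gripper_width","grasp_force")})
```

```text
{'t': 9.425, 'q': [0.3766, 0.6815, -0.9129, 1.8351, 0.6555, 0.9586, 0.4924], 'eef_pos': [0.5792, 0.1054, 0.1662], 'tool_rot': [0.0002, 0.1252, 0.9921, -0.0001], 'contact_force': [-1.5711, -1.3805, 5.3206], 'torque': [-0.2943, 0.3059, -0.1649], 'gripper_width': 0.1798, 'grasp_force': 29.004}
```

Emit:
servo_tool(motion=[0.023, -0.311, 0, 0, 0, 0.966, 1, 0.023, -0.311, 0, 0, 0, 0.966, 1, 0, 0, 0, 0, 0, 0, 1])

```text
t: 9.8
eef_pos: [0.5744, 0.0942, 0.1663]
tool_rot: [0.0, 0.267, 0.964, 0.0]
contact_force: [-0.3, -1.7, 4.7]
gripper_width: 0.179
grasp_force: 29.0
```

Emit:
servo_tool(motion=[0.023, -0.311, 0, 0, 0, 0.966, 1, 0.023, -0.311, 0, 0, 0, 0.966, 1, 0.023, -0.311, 0, 0, 0, 0.966, 1, 0, 0, 0, 0, 0, 0, 1])

```text
t: 10.3
eef_pos: [0.5619, 0.081, 0.1662]
tool_rot: [0.0, 0.467, 0.884, 0.0]
contact_force: [0.1, 0.9, 3.9]
gripper_width: 0.182
grasp_force: 29.1
```

Forces are tiny; continue to off.

Emit:
servo_tool(motion=[0.023, -0.311, 0, 0, 0, 0.966, 1, 0.023, -0.311, 0, 0, 0, 0.966, 1, 0.023, -0.311, 0, 0, 0, 0.966, 1, 0, 0, 0, 0, 0, 0, 1])

```text
t: 10.8
eef_pos: [0.5449, 0.0743, 0.1662]
tool_rot: [0.0, 0.646, 0.763, 0.001]
contact_force: [2.1, 0.2, 3.8]
gripper_width: 0.181
grasp_force: 29.3
```

Emit:
servo_tool(motion=[0.023, -0.311, 0, 0, 0, 0.966, 1, 0.023, -0.311, 0, 0, 0, 0.966, 1, 0, 0, 0, 0, 0, 0, 1, 0, 0, 0, 0, 0, 0, 1])

```text
t: 11.3
eef_pos: [0.5327, 0.0742, 0.1662]
tool_rot: [0.0, 0.75, 0.662, 0.001]
contact_force: [3.9, 3.6, 2.5]
gripper_width: 0.184
grasp_force: 29.2
```

Run:
```python
from h import *
o=bot.get_obs();print({k:np.round(o[k],4).tolist() for k in("t","eef_pos","tool_rot","contact_force","torque","gripper_width")})
```

```text
{'t': 11.3, 'eef_pos': [0.5327, 0.0742, 0.1662], 'tool_rot': [0.0, 0.7496, 0.6619, 0.0009], 'contact_force': [3.9195, 3.6396, 2.5011], 'torque': [0.5307, -0.6351, -0.3273], 'gripper_width': 0.184}
```

Emit:
servo_tool(motion=[0, 0, 0, 0, 0, 0, 0.5, 0, 0, 0, 0, 0, 0, 0, 0, 0, 0, 0, 0, 0, 0, 0, 0, -0.5, 0, 0, 0, 0, 0, 0, -1, 0, 0, 0, 0])

```text
t: 11.92
eef_pos: [0.5313, 0.0735, 0.1965]
tool_rot: [-0.0, 0.751, 0.66, -0.001]
contact_force: [-0.3, -0.0, 1.1]
gripper_width: 0.999
grasp_force: 0.0
```

Emit:
servo_tool(motion=[0, 0, -1, 0, 0, 0, 0, 0, 0, -1, 0, 0, 0, 0, 0, 0, -1, 0, 0, 0, 1, -1, 0, -1, 0, 0, 0, 1, -1, 0, 0, 0, 0, 0, 1])

```text
t: 12.55
eef_pos: [0.5276, 0.034, 0.2792]
tool_rot: [0.002, 0.751, 0.66, 0.002]
contact_force: [-1.2, -0.3, -0.3]
gripper_width: 0.378
grasp_force: 0.0
```

Emit:
servo_tool(motion=[-1, 0, 0, 0, 0, 0, 1, -1, 0, 0, 0, 0, 0, 1, -1, 0, 0, 0, 0, 0, 1, -1, 0, 0, 0, 0, 0, 1, -1, 0, 0, 0, 0, 0, 1])

```text
t: 13.18
eef_pos: [0.5138, -0.0658, 0.2775]
tool_rot: [0.001, 0.751, 0.66, 0.0]
contact_force: [-0.7, 0.3, 0.3]
gripper_width: -0.001
grasp_force: 0.0
```

Emit:
servo_tool(motion=[-1, 0, 0, 0, 0, 0, 1, 0, 0, 0, 0, 0, 0, 1])

```text
t: 13.42
eef_pos: [0.5112, -0.0865, 0.2771]
tool_rot: [0.001, 0.752, 0.659, 0.0]
contact_force: [0.0, -0.5, -0.2]
gripper_width: 0.002
grasp_force: 0.0
```

Run:
```python
from h import *
a=bot.read_camera("top")[200:300,225:358,::-1];b=bot.read_camera("side")[215:335,265:375,::-1]
a=cv2.resize(a,None,fx=6,fy=6,interpolation=cv2.INTER_CUBIC);b=cv2.resize(b,None,fx=5,fy=5,interpolation=cv2.INTER_CUBIC)
cv2.imwrite("pics/ct2.png",a);cv2.imwrite("pics/cs2.png",b)
o=bot.get_obs();print(o["t"],o["eef_pos"],o["tool_rot"],o["gripper_width"],o["contact_force"])
```

```text
13.525 [ 0.51141253 -0.08437626  0.27682906] [3.62552376e-04 7.51152270e-01 6.60128669e-01 5.24682821e-04] 0.0018931835791752088 [ 0.12116612 -0.01572532 -0.09961029]
```

View pics/ct2.png

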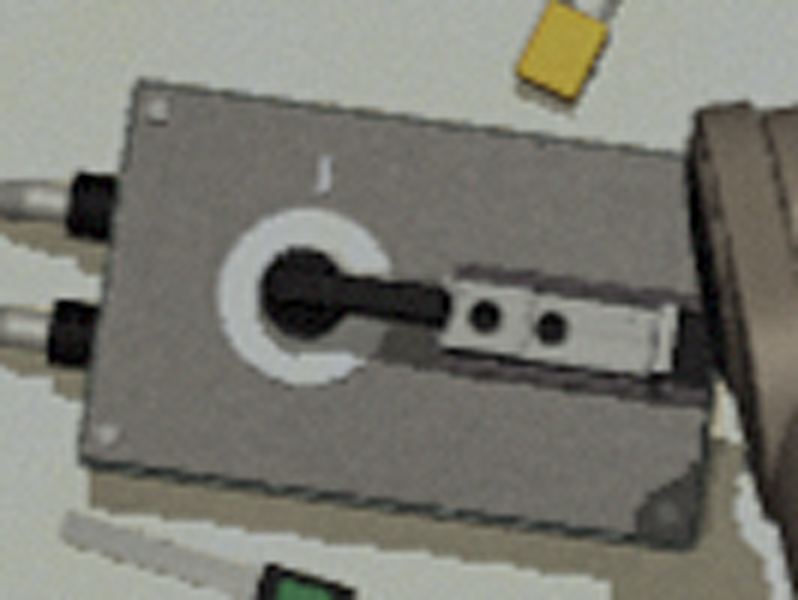

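View pics/cs2.png

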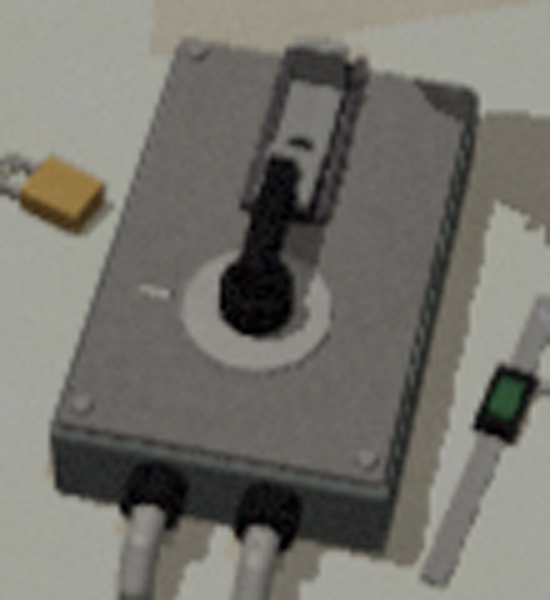

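Run:
```python
from fit import *
a=back("top",f([(486,317)],6,(225,200)),.085)[0];b=back("top",f([(551,328)],6,(225,200)),.075)[0];c=back("top",f([(306,297)],6,(225,200)),.066)[0]
print(a,b,c)
for u,v in((c,a),(c,b),(a,b)):
    d=v-u;print(np.arctan2(d[0],-d[1]), np.hypot(*d[:2]))
for y in(-.1286,):
    s=np.array([np.cos(y),np.sin(y)]);print([(np.dot((q-c)[:2],s)*1000).round(2) for q in(a,b)])
```

```text
[0.52676881 0.03314793 0.085     ] [0.52276602 0.00414182 0.075     ] [0.53728838 0.11514813 0.066     ]
-0.12759022023884503 0.08267221272197699
-0.13008585288290817 0.11195222555009868
-0.13713209399161833 0.029280997167422246
[np.float64(0.08), np.float64(-0.17)]
```

Emit:
servo_tool(motion=[0, 0, 1, 0, 0, 0, 1, 0, 0, 1, 0, 0, 0, 1, 0, 0, 1, 0, 0, 0, 1, 0, 0, 1, 0, 0, 0, 1, 0, 0, 1, 0, 0, 0, 1])

```text
t: 14.15
eef_pos: [0.5116, -0.0836, 0.1758]
tool_rot: [0.0, 0.751, 0.661, 0.001]
contact_force: [0.1, 0.1, 0.1]
gripper_width: -0.0
grasp_force: 0.0
```

Emit:
servo_tool(motion=[0, 0, 0.8, 0, 0, 0, 1, 0, 0, 0, 0, 0, 0, 1, 0.4, 0, 0, 0, 0, 0, 1, 0.4, 0, 0, 0, 0, 0, 1, 0, 0, 0, 0, 0, 0, 1])

```text
t: 14.78
eef_pos: [0.5137, -0.0681, 0.1606]
tool_rot: [0.0, 0.751, 0.661, 0.001]
contact_force: [-0.5, 0.3, 0.2]
gripper_width: -0.002
grasp_force: 0.0
```

Emit:
servo_tool(motion=[0.4, 0, 0, 0, 0, 0, 1, 0.3, 0, 0, 0, 0, 0, 1, 0.3, 0, 0, 0, 0, 0, 1, 0.2, 0, 0, 0, 0, 0, 1, 0, 0, 0, 0, 0, 0, 1])

```text
t: 15.4
eef_pos: [0.5164, -0.0448, 0.1599]
tool_rot: [-0.0, 0.751, 0.66, 0.0]
contact_force: [-0.5, -0.3, -0.9]
gripper_width: -0.003
grasp_force: 0.0
```

Emit:
servo_tool(motion=[0.2, 0, 0, 0, 0, 0, 1, 0.2, 0, 0, 0, 0, 0, 1, 0, 0, 0, 0, 0, 0, 1])

```text
t: 15.78
eef_pos: [0.5174, -0.037, 0.1598]
tool_rot: [-0.0, 0.751, 0.66, 0.0]
contact_force: [0.4, -0.7, -0.4]
gripper_width: 0.003
grasp_force: 0.1
```

Emit:
servo_tool(motion=[0.15, 0, 0, 0, 0, 0, 1, 0.15, 0, 0, 0, 0, 0, 1, 0, 0, 0, 0, 0, 0, 1])

```text
t: 16.15
eef_pos: [0.5181, -0.0311, 0.1599]
tool_rot: [-0.0, 0.751, 0.66, 0.0]
contact_force: [0.1, -0.4, -0.7]
gripper_width: -0.001
grasp_force: 0.3
```

Run:
```python
from h import *
a=bot.read_camera("top")[200:300,225:358,::-1];b=bot.read_camera("side")[215:315,265:375,::-1]
a=cv2.resize(a,None,fx=3,fy=3,interpolation=cv2.INTER_CUBIC);b=cv2.resize(b,None,fx=3,fy=3,interpolation=cv2.INTER_CUBIC)
cv2.imwrite("pics/c3.png",np.hstack([a,b]))
o=bot.get_obs();print(o["t"],o["eef_pos"],o["gripper_width"],o["contact_force"])
```

```text
16.25 [ 0.51810783 -0.03112936  0.15987742] 0.0028556521734783608 [-0.06582245 -0.7684958  -0.208022  ]
```

View pics/c3.png

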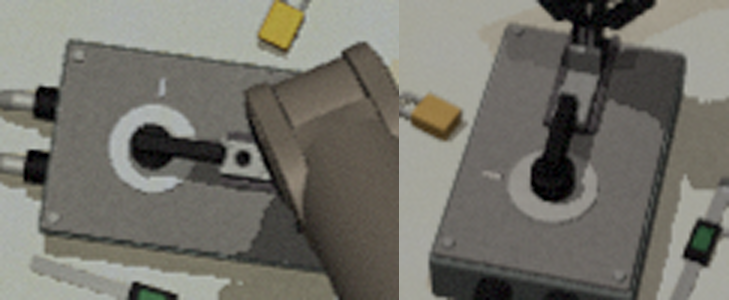

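Emit:
servo_tool(motion=[0.1, 0, 0, 0, 0, 0, 1, 0.1, 0, 0, 0, 0, 0, 1, 0, 0, 0, 0, 0, 0, 1])

```text
t: 16.62
eef_pos: [0.5184, -0.0293, 0.1599]
tool_rot: [0.001, 0.752, 0.659, -0.001]
contact_force: [-0.5, -6.4, 2.3]
gripper_width: -0.0
grasp_force: 3.1
```

Emit:
servo_tool(motion=[0.1, 0, 0, 0, 0, 0, 1, 0, 0, 0, 0, 0, 0, 1])

```text
t: 16.88
eef_pos: [0.5184, -0.0291, 0.1599]
tool_rot: [0.001, 0.752, 0.659, -0.002]
contact_force: [-2.0, -10.1, 3.6]
gripper_width: 0.003
grasp_force: 5.4
```

Emit:
servo_tool(motion=[0.15, 0, 0, 0, 0, 0, 1, 0, 0, 0, 0, 0, 0, 1])

```text
t: 17.12
eef_pos: [0.5185, -0.0288, 0.1599]
tool_rot: [0.002, 0.753, 0.658, -0.004]
contact_force: [-2.6, -17.0, 7.7]
gripper_width: 0.003
grasp_force: 8.9
```

Emit:
servo_tool(motion=[-0.5, 0, 0, 0, 0, 0, 1, -1, 0, 0, 0, 0, 0, 1, -1, 0, 0, 0, 0, 0, 1, 0, 0, -1, 0, 0, 0, 1, 0, 0, -1, 0, 0, 0, 1])

```text
t: 17.75
eef_pos: [0.5128, -0.0717, 0.2002]
tool_rot: [-0.001, 0.751, 0.66, 0.0]
contact_force: [0.8, 0.2, 0.2]
gripper_width: 0.001
grasp_force: 0.0
```

Emit:
servo_tool(motion=[-1, 0, -1, 0, 0, 0, 1, -1, 0, -1, 0, 0, 0, 1, -1, 0, -1, 0, 0, 0, 1, -1, 0, 0, 0, 0, 0, 1, -1, 0, 0, 0, 0, 0, 1])

```text
t: 18.38
eef_pos: [0.5003, -0.1713, 0.2603]
tool_rot: [0.0, 0.751, 0.66, 0.001]
contact_force: [-0.0, 0.1, -0.1]
gripper_width: 0.001
grasp_force: 0.0
```

Run:
```python
from h import *
a=bot.read_camera("top")[200:300,225:358,::-1];b=bot.read_camera("side")[215:315,265:375,::-1]
cv2.imwrite("pics/c4t.png",cv2.resize(a,None,fx=6,fy=6,interpolation=cv2.INTER_CUBIC))
o=bot.get_obs();print(o["t"],o["eef_pos"],o["gripper_width"],o["contact_force"])
```

```text
18.475 [ 0.49968726 -0.17308735  0.25975543] 0.001014315163207467 [-0.32292239  0.8644874   0.27303994]
```

View pics/c4t.png

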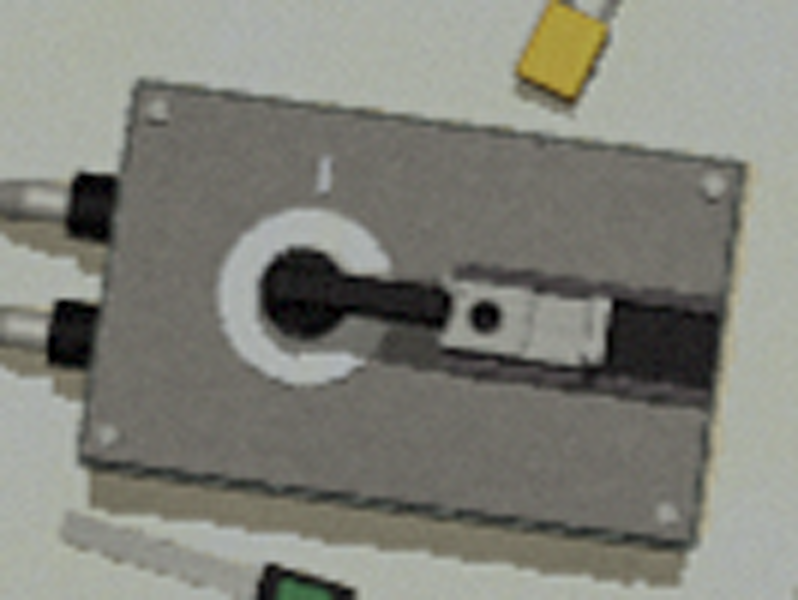

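The slide is home, with its tab now at about (607,332). The tongue hole is unchanged at (486,317) and lies over the slide, and the padlock is where it was.

```bash
python3 -c "
from station import bot
print(bot.hand_in())"
```

```text
the job is handed in; nothing more can be done
None
```

The lever is at off with its tongue over the slide, and the hasp slide is fully home against its stop with the padlock holes lined up. The gripper is clear of everything, and I handed the job in at about 18.5 s.

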